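# Open the lantern's battery tube by finding which way its cap turns

## Task

Open the battery lantern that stands in the bench holder: its cap may loosen either way round, so try turning it one way and, if it stays caught, the other, until it comes free, then lift it straight out of the tube. Finish while holding the cap still in the gripper, level and well clear (about a hand's width) above the open tube, and leave the loose cells and the other things on the bench standing where they are.

Things in the scene. Friction and masses are not known exactly. Their poses are not given: they have to be found in the camera images.
- lantern: Battery lantern upright and fixed in a bench holder (wood base 150 x 130 x 18, steel jaws 68 high at +-y). Black round tube, diameter 90; its mouth, closed by the cap, is 110 above the table. Origin: centre of the holder's underside, on the tube's axis, at table height; z up. Two lips just inside the mouth, at the lantern's +x and -x, hold the cap's lugs down.
- tube_mouth (a point): Centre of the tube's mouth, 110 above the table, on the tube's axis.
- cap_grip (a point): Centre of the round knurled aluminium knob of the lantern's loose metal cap: knob diameter 36, height 30, on the cap's flat round flange (diameter 93, 8 thick). The point is on the axis, 15 above the flange's upper face, 15 below the knob's top. Axes as the cap's: z up, x towards its tab. The cap turns with little resistance (below 0.2 N m).
- cap: The same cap (110 to 230 g); origin on its axis in the flange's underside, which rests on the mouth. A plug (diameter 54, two side lugs) reaches 30 below. At the start its x is within 0.07 rad of the lantern's x and it catches after rising 2. Turned 50 to 120 degrees one way it lifts out. The other way a stop blocks it within 20 degrees and it stays caught. Which way is hidden and varies.
- cap_tab (a point): Top outer end of the small tab, 10 wide, that sticks out 10 from the cap's rim along the cap's x; it shows how far the cap has turned. When the cap is blocked, fingers gripping moderately (25 N) slip round the knob; lifting a caught cap is resisted by well over 10 N, a free one weighs 1 to 2 N.
- cell_1: loose bare steel battery cell standing upright near the lantern, diameter 33, height 61, to be left alone; origin at the centre of its underside
- cell_2: loose bare steel battery cell standing upright near the lantern, diameter 33, height 61, to be left alone; origin at the centre of its underside
- cell_3: loose bare steel battery cell standing upright near the lantern, diameter 33, height 61, to be left alone; origin at the centre of its underside
- small_torch: bystander: slim dark metal pocket torch standing on its head, diameter 38 (head) and 27, height 134; origin at the centre of its underside
- meter: bystander: grey hand-held test meter lying flat, 140 x 78 x 46; origin at the centre of its underside
- screwdriver: bystander: screwdriver lying flat, 200 long, 26 thick, black handle; origin at the middle of its length, underside
- tape_roll: bystander: roll of white tape lying flat, outer diameter 100, height 24; origin at the centre of its underside
Not all that is in view belongs to the job. Leave any blue look-alike of the cap alone.

How it is judged (in metres and radians):
On the way:
1. the cap is turned loose (over 0.45 rad from its locked direction) while still seated on the tube (angle between the x axis of cap and the x axis of lantern, either way round above 0.45 rad and z of cap in the frame of lantern between 0.1 and 0.117 m and horizontal distance between cap and tube_mouth below 0.012 m), for 0.1 s.
At the end, for the whole second after the job is handed in: The gripper holds the cap still (below 3 cm/s), level within 0.3 rad, at least 55 mm above its seat (its plug 25 mm clear of the mouth), within 70 mm of the tube's axis, touching the lantern nowhere (z of cap in the frame of lantern above 0.165 m and horizontal distance between cap and tube_mouth below 0.07 m and angle between cap's own z axis and vertical below 0.3 rad and contact force between the fingers and cap above 2 N and contact force between cap and lantern below 0.1 N and linear speed of cap below 0.03 m/s and angular speed of cap below 0.3 rad/s); the arm keeps its last pose, push and grip.
It fails at once if a bystander is moved more than 30 mm (distance of any of cell_1, cell_2, cell_3, small_torch, meter, screwdriver, tape_roll from where it was at the start of the episode above 0.03 m).
It fails at once if a standing cell or the small torch is knocked over (angle between any of cell_1, cell_2, cell_3, small_torch's own z axis and vertical above 0.5 rad).
It also fails if it takes over 53 s, if anything falls off the work surface, if the arm or the gripper's body presses on something with over 40 N, if the wrist force passes 120 N, or if a joint passes its speed limit or range.

## Robot

A 6-joint arm with a two-finger parallel gripper is mounted at the origin on the work surface. World frame = base frame: x ahead of the robot, y to its left, z up, the work surface at z = 0. Lengths are in m, angles in degrees, forces in N, time in s.
With the tool pointing down it reaches from about 0.4 to 0.825 m from the base axis. Payload 7 kg.
Tool frame: the origin (TCP) lies at the very end of the fingers, on their centre line; the grasp point (between the pads) lies 19 mm behind it (ctrl.grip_point_offset is the distance from the TCP to the grasp point, in m); x points along the fingers, z is the direction in which the jaws open and shut, and the axes are right-handed (so a half turn about x gives the same grasp; the last joint's range is limited). The gripper opens to 88 mm and grips with 3 to 60 N. Pads are 19 mm wide; open, the fingers measure 130 mm over their backs; the gripper's body (78 mm by 193 mm) begins 47 mm behind the grasp point.
Start: joints at [92.309, 20.546, 0.682, 0, -70.136, -16.507], TCP at [0.166, 0.654, 0.227] pointing down, gripper open.
Joint ranges: [-176.03, 176.03], [-82.01, 121.73], [-58.28, 71.71], [-173.87, 95.51], [-174.79, -0.11], [-173.66, 173.66]. Speed limits (degrees/s): [136.94, 136.94, 172.46, 180, 180, 180].

## Interface

Orientations are given as [roll, pitch, yaw] about the fixed x, y, z axes, in that order (R = Rz(yaw) Ry(pitch) Rx(roll)).
In Python, from plant import get_obs, snapshot, calibration, close_job, ctrl gives the robot as it stands.
- The arm moves only by the tool move_arm, never from a script. Its argument "commands" is a list that holds one entry, the list of rows, each a list of 4 numbers: the shift along the tool's x, y, z in cm, then the turn about the tool's x in rad. In form: [[[dx, dy, dz, spin], ...]]. A call has 1 to 8 rows; each row shifts and turns the commanded pose from where the row before left it, along the tool's axes as they then stand; what a row does not reach is not made up. A row lasts 1/10 s, in which the tool goes at most 50 mm and 8.59 degrees, less where a joint would pass 70% of its speed; a pose out of reach is approached as far as the arm can. A call with a gripper value outside its range is refused whole. "jaw" is the finger opening in cm, from 0 to 8.76, set as the call begins (left out, the last holds). The fingers move at their own pace and stop on an object; the grip force is fixed at half the most. Time passes only in rows, so rows that do not move let the fingers close. It gives the time, the measured TCP pose, the force and the opening at its end, in the units of the state.
- get_obs(): the state, without advancing time (a new reading comes with each control period).
- snapshot(name): name is "side" or "top" or "wrist"; returns (picture, depth): 480x640x3 uint8, red, green, blue; 480x640 float32, m along the optical axis (not along the pixel's ray), 0 where there is no reading.
- calibration(name): a dict with "mtx" (3x3 intrinsics, pixels), "T" (4x4, takes a point from camera to world coordinates); the wrist camera has in their place "tool_from_camera" (4x4, takes a point from camera to tool coordinates, whose origin is the TCP and whose axes are the tool frame's). Camera axes: x right, y up, looking along -z (the intrinsics and any distortion apply to the point x, -y, -z); pixel columns grow to the right and rows downward; lengths in m; the calibration is good to about 2 mm. A picture is of the moment at which its call begins: read the wrist's pose just before it. calibration takes no time and is no camera call.
- close_job(): hands the job in, once; it reports no verdict.
The state is a dict: "clock": time; "joint_pos": joint angles; "qvel": joint speeds; "tau": joint torques, N m; "tool_pos": TCP position; "orientation": TCP orientation; "force": force on the tool from outside, world axes, zero at the start; "moment": the same for the moment, N m; "opening": finger opening in m.
Only numpy, scipy, OpenCV 4.12 (cv2) and the standard library are available. Lean on these libraries where they do the work, as an engineer would, in place of code of your own. Each camera call takes 0.05 s, during which the arm holds its last target. There are 200 camera calls.

## Working session

There is one attempt and no reset: what is moved stays moved. The work goes in short steps, Python scripts to look and compute and a tool call to move; the robot and the scene stay as the last step left them, time stands still between calls to the robot, and variables do not carry over. Pictures are saved under pics/ and viewed, about 8 in all and at most 12, crops included, and the job is handed in when it is done.

Besides the shell and the picture viewer there is one more tool, called after "Emit:" as name(argument=value, ...) on one line, values as JSON. move_arm: Moves the arm, as the interface text tells. Its arguments: {"type":"object","properties":{"commands":{"type":"array"},"jaw":{"type":"number"}},"required":["commands"]}

```bash
mkdir -p pics; ls; cat > h.py <<'E'
import numpy as np,cv2
from plant import get_obs,snapshot,calibration,close_job,ctrl
from scipy.spatial.transform import Rotation as R
def toolT():
    o=get_obs();T=np.eye(4);T[:3,:3]=R.from_euler('xyz',o['orientation'],degrees=True).as_matrix();T[:3,3]=o['tool_pos'];return T
def cloud(name):
    T0=toolT();p,d=snapshot(name);c=calibration(name)
    T=c['T'] if 'T' in c else T0@np.array(c['tool_from_camera'])
    v,u=np.mgrid[:480,:640];K=np.array(c['mtx'])
    if 'dist' in c: print('dist',c['dist'])
    x=(u-K[0,2])/K[0,0]*d;y=(v-K[1,2])/K[1,1]*d
    P=np.stack([x,-y,-d],-1)@np.array(T)[:3,:3].T+np.array(T)[:3,3]
    P[d==0]=np.nan
    return p,P
E
python3 - <<'E'
from h import *
print(get_obs(),ctrl.grip_point_offset); print({n:list(calibration(n)) for n in('side','top','wrist')})
for n in('top','side'):
    p,P=cloud(n);cv2.imwrite(f'pics/{n}0.png',p[...,::-1]);np.savez(f'{n}0.npz',p=p,P=P)
E
```

```text
pics
{'clock': 0.0, 'joint_pos': array([ 9.23094532e+01,  2.05898174e+01,  6.33055071e-01, -1.90787184e-02,
       -7.01351489e+01, -1.65058564e+01]), 'qvel': array([-0.0124141 , -0.13215363,  0.02457779,  0.04573395, -0.08097288,
       -0.05099878]), 'tau': array([ 1.57304448e-04, -5.82718956e+01,  2.93048841e+01,  6.99746355e+00,
        6.73916191e-03, -1.53012897e-04]), 'tool_pos': array([0.16546604, 0.65389951, 0.22563876]), 'orientation': array([  5.46553427,  89.90635468, -98.73736624]), 'force': array([-0.09692806, -0.28164393,  1.00011986]), 'moment': array([ 0.01056224, -0.03561514,  0.03639147]), 'opening': 0.08796365437983189} 0.0188
{'side': ['mtx', 'T'], 'top': ['mtx', 'T'], 'wrist': ['mtx', 'tool_from_camera']}
```

View pics/top0.png

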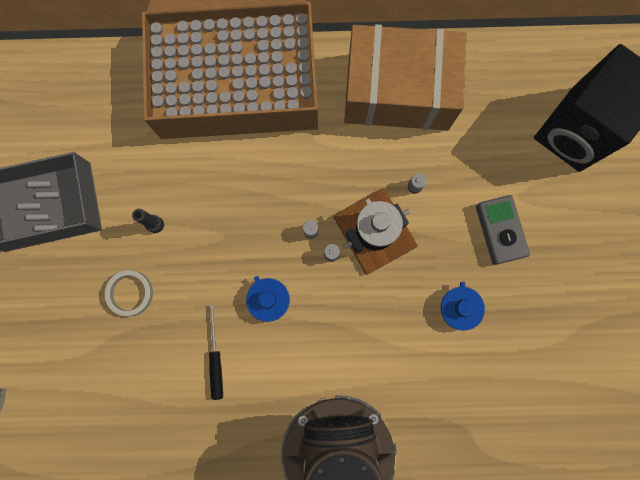

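View pics/side0.png

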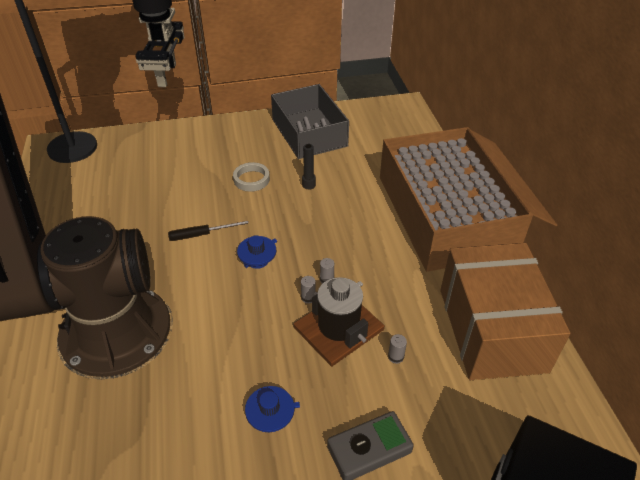

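The real cap is the metal one on the black tube at top (381,223) and side (340,290). The blue caps at top (267,300) and (463,308) are the look-alikes. Cells are at top (311,229), (332,252) and (418,183), and the torch at (148,220).

```bash
python3 - <<'E'
from h import *
z=np.load('top0.npz');P=z['P'];p=z['p']
s=np.zeros((480,640),bool);s[185:262,340:425]=1
def fit(m):
    q=P[m&s];return cv2.minEnclosingCircle(q[:,:2].astype(np.float32)),np.median(q,0),len(q)
Z=P[...,2]
print('knob',fit((Z>.14)&(Z<.16)));print('flange',fit((Z>.113)&(Z<.124)))
m=(Z>.113)&(Z<.124)&s
k=fit((Z>.14)&(Z<.16))[0][0]
q=P[m];d=np.hypot(q[:,0]-k[0],q[:,1]-k[1]);a=np.degrees(np.arctan2(q[:,1]-k[1],q[:,0]-k[0]))
print([(round(x*1000),round(y)) for x,y in zip(d,a) if x>.049]); print(np.percentile(q[d<.047],[0,100],axis=0))
for n,(u,v) in dict(c1=(311,229),c2=(332,252),c3=(418,183),torch=(140,214),meter=(502,229)).items(): print(n,P[v,u])
# holder base edges
b=((Z>.012)&(Z<.024)&s); r=cv2.minAreaRect(P[b][:,:2].astype(np.float32));print(r)
c=p[170:280,330:440];cv2.imwrite('pics/crop.png',cv2.resize(c[...,::-1],(660,660),interpolation=cv2.INTER_CUBIC)[:600])
z=np.load('side0.npz');P=z['P'];Z=P[...,2]
s=np.zeros((480,640),bool);s[270:330,310:375]=1
print('side knob',fit((Z>.14)&(Z<.16)),'fl',fit((Z>.114)&(Z<.122)))
E
```

```text
knob (((0.4756583869457245, -0.09282424300909042), 0.018517421558499336), array([ 0.47490583, -0.09217084,  0.14741879]), 259)
flange (((0.4808168113231659, -0.09140036255121231), 0.05147109180688858), array([ 0.47404491, -0.09058591,  0.11803052]), 1325)
[(57, 22), (56, 20), (57, 27), (56, 25), (54, 24), (54, 22), (56, 30), (55, 28), (54, 26), (53, 24), (52, 22), (51, 20), (53, 29), (52, 27), (50, 23), (52, 30), (50, 28), (49, 26)]
[[ 0.43003323 -0.13869859  0.11301281]
 [ 0.52160838 -0.04670126  0.12368032]]
c1 [0.47544526 0.0475916  0.06036229]
c2 [0.42491739 0.00425322 0.06216002]
c3 [ 0.56960641 -0.18439627  0.0614367 ]
torch [0.50254286 0.38954748 0.13709487]
meter [ 0.46987267 -0.36701065  0.03066254]
((0.4920627772808075, -0.12303505837917328), (0.14990989863872528, 0.19922417402267456), 27.56477165222168)
side knob (((0.4767991006374359, -0.09747468680143356), 0.019495192915201187), array([ 0.47592091, -0.09877768,  0.14806533]), 233) fl (((0.4828678369522095, -0.09712430089712143), 0.052647486329078674), array([ 0.47240139, -0.10748816,  0.1185727 ]), 961)
```

View pics/crop.png

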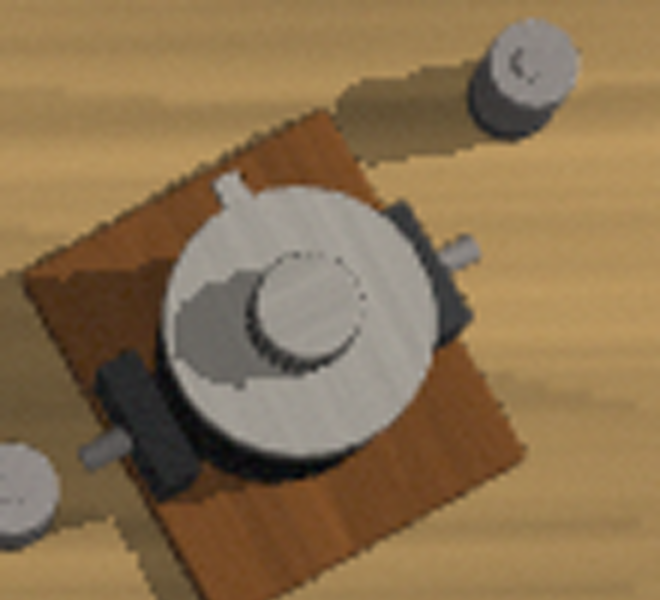

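```bash
cat >> h.py <<'E'
def go(t):
    T=toolT();d=T[:3,:3].T@(np.array(t)-T[:3,3])*100
    print('pos',T[:3,3].round(4),'d_tool cm',d.round(2),'n',np.linalg.norm(d)/5,'z dir deg',np.degrees(np.arctan2(T[1,2],T[0,2])).round(1),'j',np.round(get_obs()['joint_pos'],1),'t',get_obs()['clock'])
    return d
E
python3 - <<'E'
from h import *
go([.38,.4,.226]);T=toolT();print(T.round(3));print((T[:3,:3].T@(np.array([.476,-.0925,.226])-np.array([.38,.4,.226]))*100).round(2))
E
```

```text
pos [0.1655 0.6539 0.2257] d_tool cm [ 0.   27.03 19.35] n 6.64821117502998 z dir deg -104.2 j [ 92.3  20.6   0.6  -0.  -70.1 -16.5] t 0.1
[[-0.     0.969 -0.245  0.166]
 [-0.001 -0.245 -0.969  0.654]
 [-1.     0.     0.002  0.226]
 [ 0.     0.     0.     1.   ]]
[ 0.07 21.39 45.39]
```

Emit:
move_arm(commands=[[[0,3.86,2.76,0],[0,3.86,2.76,0],[0,3.86,2.76,0],[0,3.86,2.76,0],[0,3.86,2.76,0],[0,3.86,2.76,0],[0,3.86,2.76,0],[0,0,0,0]]], jaw=8.0)

```text
clock: 0.9
tool_pos: [0.3823, 0.3967, 0.2265]
orientation: [-4.6, 89.9, -109.0]
force: [-0.5, 0.8, 0.3]
opening: 0.0799
```

Emit:
move_arm(commands=[[[0,1.95,4.13,0],[0,1.95,4.13,0],[0,1.95,4.13,0],[0,1.95,4.13,0],[0,1.95,4.13,0],[0,1.95,4.13,0],[0,1.95,4.13,0],[0,1.95,4.13,0]]])

```text
clock: 1.7
tool_pos: [0.4502, 0.0408, 0.2267]
orientation: [149.2, 90.0, 45.0]
force: [1.5, -0.1, 1.0]
opening: 0.0804
```

```bash
python3 - <<'E'
from h import *
go([.476,-.0925,.226])
E
```

```text
pos [0.4502 0.0408 0.2267] d_tool cm [ 0.07  5.76 12.29] n 2.714675778448477 z dir deg -104.2 j [ 30.3  -1.1 -26.   -0.  -65.   45.6] t 1.7
```

Emit:
move_arm(commands=[[[0,1.92,4.1,0],[0,1.92,4.1,0],[0,1.92,4.1,0],[0,0,0,0.149],[0,0,0,0.149],[0,0,0,0.149],[0,0,0,0.149],[0,0,0,0.149]]])

```text
clock: 2.5
tool_pos: [0.4759, -0.091, 0.2262]
orientation: [-36.7, 90.0, 176.0]
force: [0.2, -0.7, 0.1]
opening: 0.0802
```

Emit:
move_arm(commands=[[[0,0,0,0.149],[0,0,0,0.149],[0,0,0,0.149],[0,0,0,0.149],[0,0,0,0.149],[0,0,0,0],[0,0,0,0]]])

```text
clock: 3.2
tool_pos: [0.476, -0.0909, 0.2264]
orientation: [4.0, 90.0, 174.7]
force: [-0.0, 0.3, 0.3]
opening: 0.0799
```

```bash
python3 - <<'E'
from h import *
go([.476,-.0925,.226])
p,P=cloud('wrist');cv2.imwrite('pics/w1.png',p[...,::-1]);np.savez('w1.npz',p=p,P=P)
Z=P[...,2]
for a,b in((.144,.155),(.113,.124)):
    m=(Z>a)&(Z<b)&(np.hypot(P[...,0]-.476,P[...,1]+.0925)<.07);q=P[m]
    if len(q)>5: print(len(q),np.median(q,0),cv2.minEnclosingCircle(q[:,:2].astype(np.float32)),q.min(0),q.max(0))
E
```

```text
pos [ 0.476  -0.0909  0.2264] d_tool cm [ 0.04  0.15 -0.03] n 0.03222303055341074 z dir deg 170.7 j [ 12.5   2.4 -22.6  -0.  -65.1 -21.8] t 3.2
2006 [ 0.47441925 -0.09461726  0.14743024] ((0.47444868087768555, -0.09376955032348633), 0.018537625670433044) [ 0.45663003 -0.11216077  0.14401228] [ 0.49277962 -0.07616099  0.14969374]
8760 [ 0.47395573 -0.10099177  0.11748372] ((0.479134202003479, -0.09144456684589386), 0.05136532336473465) [ 0.42833557 -0.13995165  0.11303003] [ 0.52703681 -0.0475874   0.12394972]
```

View pics/w1.png

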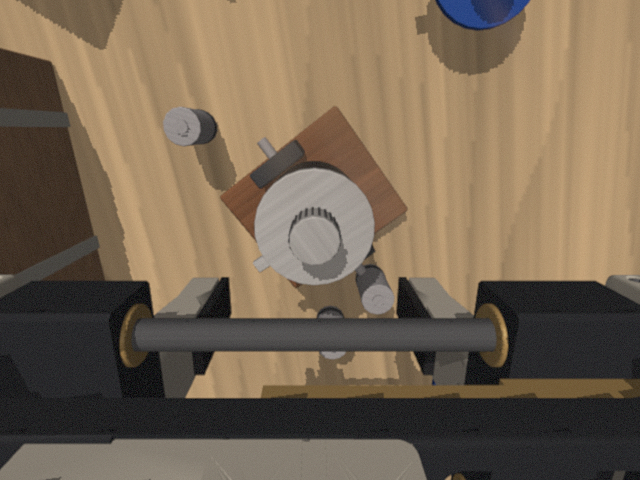

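The wrist picture shows the cap's knob at (315,236) and the tab at (262,265), both between the fingers' sides. Its centre agrees with the top camera within 2 mm.

Emit:
move_arm(commands=[[[0,0.24,0.05,0],[2.5,0,0,0],[2.5,0,0,0],[2.0,0,0,0],[1.5,0,0,0],[1.2,0,0,0],[0.6,0,0,0],[0,0,0,0]]])

```text
clock: 4.05
tool_pos: [0.4748, -0.0935, 0.123]
orientation: [22.3, 89.9, -167.2]
force: [0.7, 0.7, 0.2]
opening: 0.08
```

Emit:
move_arm(commands=[[[0,0,0,0],[0,0,0,0],[0,0,0,0],[0,0,0,0],[0,0,0,0],[0,0,0,0],[0,0,0,0],[0,0,0,0]]], jaw=2.5)

```text
clock: 4.85
tool_pos: [0.4751, -0.0934, 0.1236]
orientation: [8.8, 90.0, 179.2]
force: [-0.4, 0.1, 2.1]
opening: 0.0353
```

```bash
python3 - <<'E'
from h import *
o=get_obs();print(o['tool_pos'],o['force'],o['moment'],o['opening'])
E
```

```text
[ 0.47511079 -0.09342961  0.12363541] [-0.40674488  0.06248426  2.07270206] [0.25131602 0.19966836 0.01735677] 0.03531258097891754
```

Emit:
move_arm(commands=[[[0,0,0,0.07],[0,0,0,0.07],[0,0,0,0.07],[0,0,0,0.07],[0,0,0,0.07],[0,0,0,0.07],[0,0,0,0.07],[0,0,0,0]]])

```text
clock: 5.65
tool_pos: [0.4718, -0.094, 0.1236]
orientation: [47.3, 89.7, -170.4]
force: [-13.9, 1.9, 15.0]
opening: 0.0352
```

```bash
cat >> h.py <<'E'
def tab(name='top',c=(.4753,-.0932)):
    p,P=cloud(name);x=P[...,0]-c[0];y=P[...,1]-c[1];r=np.hypot(x,y);Z=P[...,2]
    m=(r>.050)&(r<.06)&(Z>.108)&(Z<.128);a=np.degrees(np.arctan2(y[m],x[m]))
    print(name,m.sum(),a.round().astype(int)[:40]);return p
def st():
    o=get_obs();print('t',o['clock'],o['tool_pos'].round(4),'F',o['force'].round(1),'M',o['moment'].round(2),'op',o['opening'].round(4),'j6',o['joint_pos'][5].round(1))
E
python3 - <<'E'
from h import *
st();p=tab('top');tab('side')
w,_=snapshot('wrist')
cv2.imwrite('pics/t2.png',np.hstack([cv2.resize(p[170:280,330:440],(400,400)),w[100:400,120:520]]) [...,::-1] if 0 else np.hstack([cv2.resize(p[170:280,330:440],(400,400)),cv2.resize(w,(400,400))])[...,::-1])
E
```

```text
Traceback (most recent call last):
  File "h.py", line 24, in st
    o=get_obs();print('t',o['clock'],o['tool_pos'].round(4),'F',o['force'].round(1),'M',o['moment'].round(2),'op',o['opening'].round(4),'j6',o['joint_pos'][5].round(1))
                                                                                                                  ^^^^^^^^^^^^^^^^^^
AttributeError: 'float' object has no attribute 'round'
```

```bash
sed -i "s/o\['opening'\].round(4)/round(o['opening'],4)/" h.py
python3 - <<'E'
from h import *
st();p=tab('top');tab('side');go([.4751,-.0934,.1236])
w,_=snapshot('wrist')
cv2.imwrite('pics/t2.png',np.hstack([cv2.resize(p[170:280,330:440],(400,400)),cv2.resize(w,(400,400))])[...,::-1])
E
```

```text
t 5.65 [ 0.4718 -0.094   0.1236] F [-13.9   1.9  15. ] M [0.85 4.63 0.44] op 0.0352 j6 -49.9
top 0 []
side 2 [ 15 -84]
pos [ 0.4718 -0.0939  0.1236] d_tool cm [ 0.   -0.24 -0.23] n 0.06653875037817768 z dir deg 142.4 j [ 12.2   8.  -31.1  -0.  -51.2 -49.8] t 5.75
```

View pics/t2.png

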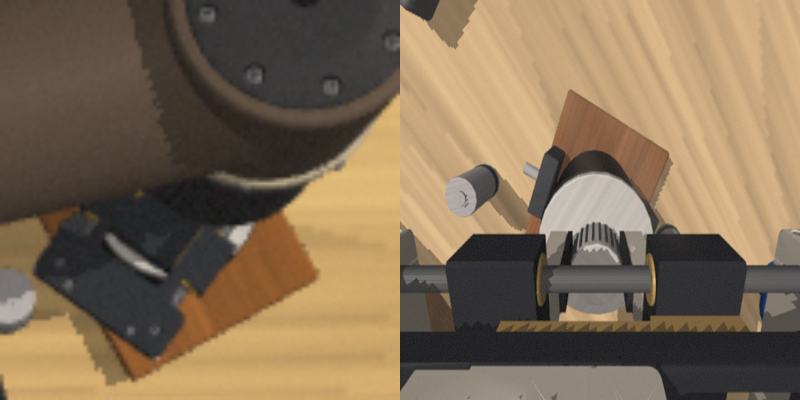

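Turned clockwise 28°, but the moment is 0.44 N m and there is a side force, so the cap looks blocked and slipping. I'll go back and try the other way.

Emit:
move_arm(commands=[[[0,0,0,-0.07],[0,0,0,-0.07],[0,0,0,-0.07],[0,0,0,-0.07],[0,0,0,-0.07],[0,0,0,-0.07],[0,0,0,-0.07],[0,0,0,0]]])

```text
clock: 6.6
tool_pos: [0.4743, -0.095, 0.1238]
orientation: [62.3, 89.8, -127.2]
force: [-2.5, -7.9, 3.6]
opening: 0.0354
```

```bash
python3 - <<'E'
from h import *
st();p=tab('side');go([.4751,-.0934,.1236])
cv2.imwrite('pics/s3.png',cv2.resize(p[250:350,280:400],(720,600))[...,::-1])
E
```

```text
t 6.6 [ 0.4743 -0.095   0.1238] F [-2.5 -7.9  3.6] M [-3.04  0.68 -0.12] op 0.0354 j6 -21.6
side 2 [-109  -86]
pos [ 0.4742 -0.095   0.1238] d_tool cm [ 0.01 -0.17 -0.06] n 0.03627349651397464 z dir deg 170.5 j [ 12.1   8.1 -31.1   0.1 -50.9 -21.7] t 6.65
```

View pics/s3.png

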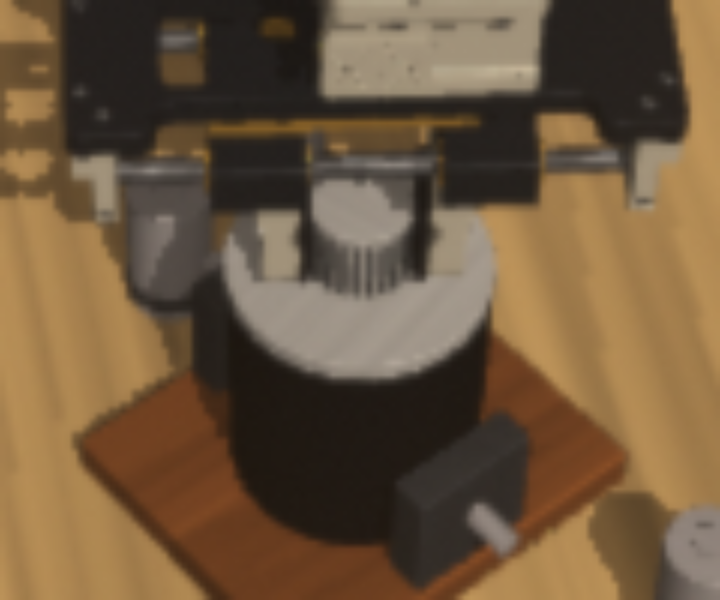

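Emit:
move_arm(commands=[[[0,0,0,-0.07],[0,0,0,-0.07],[0,0,0,-0.07],[0,0,0,-0.07],[0,0,0,-0.07],[0,0,0,-0.07],[0,0,0,-0.07],[0,0,0,0]]])

```text
clock: 7.45
tool_pos: [0.4759, -0.0944, 0.1241]
orientation: [108.9, 89.9, -52.5]
force: [1.0, -7.0, 1.5]
opening: 0.0351
```

```bash
python3 - <<'E'
from h import *
st();p=tab('side');go([.4751,-.0934,.1236]);tab('wrist')
E
```

```text
t 7.45 [ 0.4759 -0.0944  0.1241] F [ 1.  -7.   1.5] M [-2.53 -0.7  -0.11] op 0.0351 j6 6.4
side 15 [ 75  72  70  68  66  74  72  70  68  65  74  67  65 -66 -86]
pos [ 0.4758 -0.0945  0.1241] d_tool cm [ 0.05 -0.12  0.03] n 0.027113723962502806 z dir deg -161.4 j [ 12.2   8.1 -31.    0.1 -50.8   6.3] t 7.5
wrist 0 []
```

The tab is now at 70° (it was 25°) and turns freely, with a moment of only 0.11 N m. Continuing this way.

Emit:
move_arm(commands=[[[0,0,0,-0.09],[0,0,0,-0.09],[0,0,0,-0.09],[0,0,0,-0.09],[0,0,0,-0.09],[0,0,0,-0.09],[0,0,0,-0.09],[0,0,0,0]]])

```text
clock: 8.35
tool_pos: [0.477, -0.0938, 0.1243]
orientation: [113.5, 89.8, -11.6]
force: [3.6, -4.8, 0.1]
opening: 0.0355
```

```bash
python3 - <<'E'
from h import *
st();p=tab('side')
E
```

```text
t 8.35 [ 0.477  -0.0938  0.1243] F [ 3.6 -4.8  0.1] M [-1.64 -1.55 -0.09] op 0.0355 j6 42.6
side 0 []
```

Emit:
move_arm(commands=[[[-0.1,0,0,0],[-0.1,0,0,0],[-0.1,0,0,0],[-0.1,0,0,0],[0,0,0,0]]])

```text
clock: 8.9
tool_pos: [0.4754, -0.0935, 0.1277]
orientation: [113.9, 90.0, -11.5]
force: [3.8, -3.1, -3.1]
opening: 0.0354
```

Emit:
move_arm(commands=[[[-0.2,0,0,0],[-0.2,0,0,0],[-0.2,0,0,0],[0,0,0,0]]])

```text
clock: 9.3
tool_pos: [0.4753, -0.0935, 0.134]
orientation: [102.8, 90.0, -22.6]
force: [2.9, -3.8, -0.9]
opening: 0.0348
```

It comes free: 10 mm up with about 1 N. Lifting straight out to about 95 mm.

Emit:
move_arm(commands=[[[-0.8,0,0,0],[-0.8,0,0,0],[-1.2,0,0,0],[-1.4,0,0,0],[-1.4,0,0,0],[-1.4,0,0,0],[-1.0,0,0,0],[-0.5,0,0,0]]])

```text
clock: 10.1
tool_pos: [0.4752, -0.0933, 0.22]
orientation: [147.6, 89.9, 22.2]
force: [0.7, 0.0, -1.9]
opening: 0.0355
```

Emit:
move_arm(commands=[[[0,0,0,0],[0,0,0,0],[0,0,0,0],[0,0,0,0],[0,0,0,0]]])

```text
clock: 10.6
tool_pos: [0.4749, -0.0934, 0.2182]
orientation: [-48.3, 90.0, -173.7]
force: [0.3, 0.0, -1.3]
opening: 0.0356
```

```bash
python3 - <<'E'
from h import *
st();go([.4751,-.0934,.21]);p,P=cloud('side')
cv2.imwrite('pics/s4.png',p[...,::-1])
Z=P[...,2];m=(np.hypot(P[...,0]-.475,P[...,1]+.0935)<.05)&(Z>.17)&(Z<.21);print(m.sum())
t=np.load('top0.npz')['P'];p2,P2=cloud('top')
z=np.load('side0.npz')['P']
for n,(u,v) in dict(c1=(327,266),c2=(308,284),c3=(397,342),torch=(308,150)).items(): print(n,z[v,u].round(3),P[v,u].round(3))
E
```

```text
t 10.6 [ 0.4749 -0.0934  0.2182] F [ 0.3  0.  -1.3] M [-0.03 -0.03  0.02] op 0.0356 j6 42.4
pos [ 0.4749 -0.0934  0.2182] d_tool cm [ 0.82  0.01 -0.01] n 0.16313763405203702 z dir deg -125.4 j [ 12.2   2.7 -23.4  -0.  -64.   42.4] t 10.6
152
c1 [0.479 0.036 0.06 ] [ 0.432 -0.172  0.295]
c2 [ 0.427 -0.007  0.059] [ 0.427 -0.008  0.06 ]
c3 [ 0.574 -0.193  0.059] [ 0.573 -0.196  0.064]
torch [0.502 0.38  0.128] [0.502 0.382 0.126]
```

View pics/s4.png

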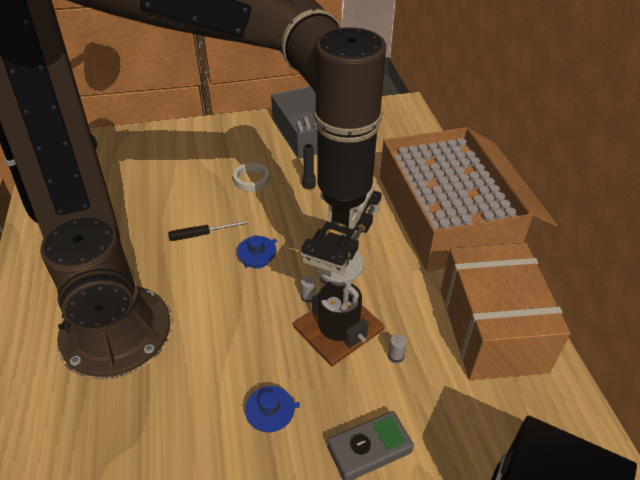

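The picture shows the open tube at (340,305) and the cap level in the gripper above it at (345,265). The cells I can see and the other things are unmoved. The cap's underside is at about 0.204 m, above the 0.165 m needed. Handing in.

```bash
python3 -c "
from h import *
close_job();st()"
```

```text
the job is handed in; nothing more can be done
the job is handed in; nothing more can be done
```

The cap came off the lantern and I handed the job in with it held level above the open tube; the hand-in gives no verdict.

- **Turning:** I gripped the metal cap's knob and turned it clockwise first. It seemed blocked and the fingers slipped (0.44 N m and about 14 N sideways). Counter-clockwise it turned freely. The side camera showed the tab 45° round; I then turned it another 36° or so, which I inferred from the wrist joint because the tab was hidden by then.
- **Lifting:** The test lift met 1–3 N, and the cap then came straight out.
- **Last checks (at 10.6 s of 53 s):** The cap's underside was about 0.204 m up, on the tube's axis within about 2 mm. The downward load was about 1.3 N, which fits the weight of a free cap. The jaws were 35.6 mm apart on the 36 mm knob, and the cap looked level in the side picture.
- **Other things on the bench:** Cells 2 and 3 and the torch read within about 5 mm of their start points. The screwdriver, tape roll and meter look unmoved in the picture.
- **Not confirmed:** Cell 1 was hidden behind the gripper in the last view, so its position was not measured again. The gripper stayed well above cell height throughout. My attempt to read the status after handing in was refused, so nothing was measured after that.

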